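# Open a two-part plaster mould and hold its top half

### The job

Open the closed two-part plaster mould: grip only its top half, gently because plaster is soft and chips, and lift it straight up off the lower half, keeping it level and leaving the lower half and the clay casting in it lying where they are. Hold the top half still and level about 10 cm above the lower half, directly over it, for at least three seconds, and finish while still holding it there. Do not disturb the other things on the table.

Things in the scene. Friction and masses are not known exactly. Their poses are not given: they have to be found in the camera images.
- mould_top: Top half of the closed mould: off-white plaster block 120 (x) by 60 (y) by 48 mm high, 0.34 to 0.52 kg, balancing within 3 mm of its middle. Origin: centre of its underside (the seam face); z up. Its plain long sides face +y and -y. Its underside has a hollow 20 mm deep and three sockets, so it comes off straight up and is free once 20 mm up. A squeeze over 60 N a finger marks the plaster.
- mould_lower: Lower half of the mould, directly under the top half with the same outline and yaw: an off-white plaster block 120 by 60 by 42 mm high, standing loose on the plywood board (12 mm thick). The seam is a thin dark line of dried slip round the closed mould, 42 mm above its origin. Origin: centre of its underside; z up. Three small conical natches 4 mm high stand on its seam face.
- bed (a point): Middle of the lower half's seam face, where the middle of the casting belongs; fixed to the lower half.
- casting: Small grey clay vase, 84 mm long, with a 16 mm stub of clay in the mould's pour gate, and at most 38 mm across, lying inside the closed mould along its x axis, half of it in the lower half and half in the top half; loose in both with about 1 mm of play. Origin: middle of the vase on its axis.
- board: Plywood board 280 (x) by 240 (y) by 12 mm, fixed, on which the mould stands. Origin: centre of its underside. A second board like it carries the modelling work.
- knife: Wooden modelling knife 175 mm long, 10 mm thick, lying near a long edge of the mould's board. Leave alone. Origin: on its underside near its middle.
- rib: Crescent-shaped wooden rib 70 by 40 by 4 mm, lying near the other long edge of the mould's board. Leave alone. Origin: on its underside.
- figure: Grey clay animal figure on the second board, 140 mm long, 105 mm high. Leave alone. Origin: centre of its underside.
- lump1: Lump of grey clay 75 by 55 by 45 mm on the second board. Leave alone. Origin: centre of its underside.
- lump2: Smaller lump of grey clay 55 by 48 by 40 mm on the second board. Leave alone. Origin: centre of its underside.
- cup: Plastic cup, 76 mm across, 95 mm high, with tools standing in it up to 185 mm high, at one side of the boards. Leave alone. Origin: centre of its underside.
- drop_mould: Round one-piece plaster bowl mould, 140 mm across, 50 mm high, at the other side of the boards. Leave alone. Origin: centre of its underside.
Things that resemble listed ones, but are neither listed nor needed, are in the scene too. Leave any orange look-alike of the mould_top alone. What is shaped like the mould_lower but pink is not meant.

How it is judged:
By the outcome, as a careful person would: the job done as asked, in the order asked, and still so for the second after the job is handed in, while the arm keeps its last pose, push and grip.
It also fails if it takes over 40 s, if anything falls off the work surface, if the arm or the gripper's body presses on something with over 40 N, if the wrist force passes 120 N, or if a joint passes its speed limit or range.

### The arm

A 6-joint arm with a two-finger parallel gripper is mounted at the origin on the work surface. World frame = base frame: x ahead of the robot, y to its left, z up, the work surface at z = 0. Lengths are in mm, angles in rad, forces in N, time in s.
With the tool pointing down it reaches from about 400 to 825 mm from the base axis. Payload 7 kg.
Tool frame: the origin (TCP) lies at the very end of the fingers, on their centre line; the grasp point (between the pads) lies 19 mm behind it; z points along the fingers, y is the line along which they close (so a half turn about z gives the same grasp; the last joint's range is limited). The gripper opens to 88 mm and grips with 3 to 60 N. Pads are 19 mm wide; open, the fingers measure 130 mm over their backs; the gripper's body (78 mm by 193 mm) begins 47 mm behind the grasp point.
Start: joints at [1.479, 0.359, 0.012, 0, -1.224, -0.288], TCP at [250.253, 626.872, 226.561] pointing down, gripper open.
Joint ranges: [-3.07, 3.07], [-1.43, 2.12], [-1.02, 1.25], [-3.03, 1.67], [-3.05, -0], [-3.03, 3.03]. Speed limits (rad/s): [2.39, 2.39, 3.01, 3.14, 3.14, 3.14].

### API

Orientations are given as a unit quaternion [x, y, z, w].
In Python, from plant import bot gives the robot as it stands. Calls block until the motion is done:
- bot.move_ptp(position, orientation): joint-space move of the TCP to a pose.
- bot.line_to(position, velocity=150, ori=None): straight line of the TCP; ori=None keeps the orientation; velocity is the mean speed in mm/s.
- bot.move_joints(angles): joint-space move.
- bot.move_gripper(opening, force=None): finger opening in mm; force is the grip in N (None keeps the last); returns when the fingers have stopped.
- bot.pause(seconds).
- bot.solve_ik(position, orientation): joint angles nearest the present ones, or None.
- bot.read_state(): the state.
- bot.camera(name): name is "side" or "top"; returns the picture (420x560x3 uint8, red, green, blue); there is no depth.
- bot.get_calibration(name): a dict with "fx", "fy", "cx", "cy" (pixels), "distortion" ([k1, k2, p1, p2, k3] as OpenCV has them; the pictures are not rectified), "view" (4x4, takes a point from world to camera coordinates). Camera axes: x right, y up, looking along -z (the intrinsics and any distortion apply to the point x, -y, -z); pixel columns grow to the right and rows downward; lengths in mm; the calibration is good to about 2 mm. A picture is of the moment at which its call begins. get_calibration takes no time and is no camera call.
A pose or a line that the arm cannot do raises bot.Unreachable and nothing moves.
- bot.close_job(): hands the job in; it is judged then, once.
The state is a dict: "t": time; "joint_pos": joint angles; "qvel": joint speeds; "tau": joint torques, N m; "tcp_pos": TCP position; "eef_rot": TCP orientation; "contact_force": force on the tool from outside, world axes, zero at the start; "moment": the same for the moment, N m; "width": finger opening in mm; "finger_force": force on a finger pad.
Only numpy, scipy, OpenCV 4.12 (cv2) and the standard library are available. Lean on these libraries where they do the work, as an engineer would, in place of code of your own. Each camera call takes 0.05 s, during which the arm holds its last target. There are 200 camera calls.

## Working session

There is one attempt and no reset: what is moved stays moved. The work goes in short steps, each a Python script; the robot and the scene stay as the last script left them, time stands still between calls to the robot, and variables do not carry over. Pictures are saved under pics/ and viewed, at most 10 in all, crops included, and the job is handed in when it is done.

```bash
mkdir -p pics; python3 - <<'E'
from plant import bot
import cv2
for n in("top","side"):
    cv2.imwrite(f"pics/{n}0.png",bot.camera(n)[:,:,::-1]); c=bot.get_calibration(n); print(n,c)
s=bot.read_state(); print(s)
E
```

```text
top {'fx': 447.4745717513437, 'fy': 447.4745717513437, 'cx': 280.2700286451708, 'cy': 211.7364799613988, 'distortion': array([-0.01225332,  0.        ,  0.        ,  0.        ,  0.        ]), 'view': array([[ 4.23248056e-03, -9.99932958e-01,  1.07780390e-02,
        -7.22954925e+00],
       [ 9.99302491e-01,  4.62922305e-03,  3.70553790e-02,
        -4.59398824e+02],
       [-3.71027887e-02,  1.06136851e-02,  9.99255089e-01,
        -1.15232818e+03],
       [ 0.00000000e+00,  0.00000000e+00,  0.00000000e+00,
         1.00000000e+00]])}
side {'fx': 435.68066484082885, 'fy': 435.68066484082885, 'cx': 284.84767869644253, 'cy': 209.37300468366033, 'distortion': array([-0.07796751,  0.        ,  0.        ,  0.        ,  0.        ]), 'view': array([[-9.99422721e-01, -3.30180758e-02,  8.00196524e-03,
         4.67005649e+02],
       [ 2.43334264e-02, -5.31319203e-01,  8.46822171e-01,
        -6.76419506e+01],
       [-2.37088408e-02,  8.46528034e-01,  5.31815926e-01,
        -1.23320835e+03],
       [ 0.00000000e+00,  0.00000000e+00,  0.00000000e+00,
         1.00000000e+00]])}
{'t': 0.1, 'joint_pos': array([ 1.47911016e+00,  3.59313588e-01,  1.11698721e-02, -3.09352919e-04,
       -1.22411496e+00, -2.88112590e-01]), 'qvel': array([ 0.00166747, -0.00188449,  0.00305016,  0.00043932, -0.00029285,
        0.00136941]), 'tau': array([-1.97691967e-03, -5.84167707e+01,  2.93752849e+01,  7.01564357e+00,
        1.01602566e-02, -4.55599275e-05]), 'tcp_pos': array([250.10040303, 626.48888321, 225.72576128]), 'eef_rot': array([ 9.82013018e-01, -1.88811747e-01, -7.30390483e-05,  7.41912495e-04]), 'contact_force': array([-0.89723296,  0.39333655,  0.57005184]), 'moment': array([0.03962666, 0.00460144, 0.03045778]), 'finger_force': 0.0, 'width': 87.63959131024228}
```

View pics/top0.png

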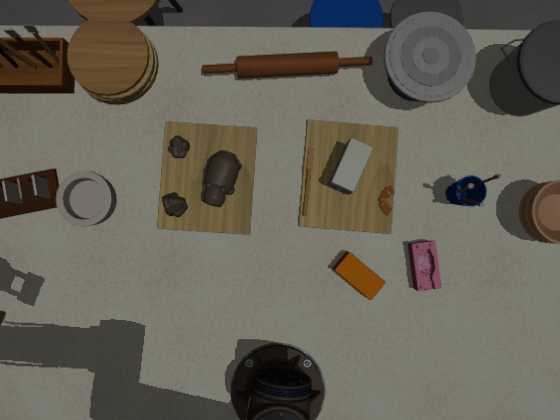

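View pics/side0.png

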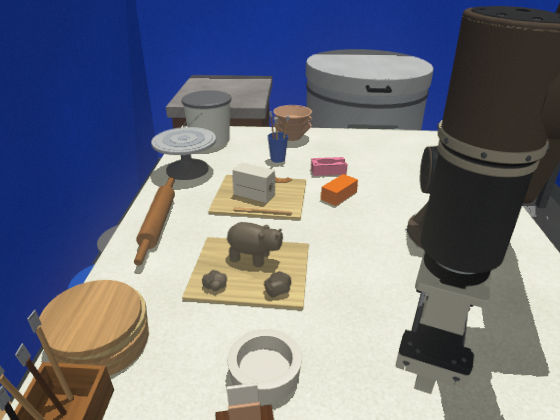

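The top view shows the closed white mould on the right board at about (352,165), with the knife to its left (308,180) and the rib at (387,200). The orange and pink look-alikes are further down. In the side view the mould is at (253,183).

```bash
python3 - <<'E'
import cv2
a=cv2.imread("pics/top0.png")[115:240,295:405]; b=cv2.imread("pics/side0.png")[150:225,205:315]
cv2.imwrite("pics/c1.png",cv2.resize(cv2.convertScaleAbs(a[:100,10:],alpha=1.2),None,fx=6,fy=6,interpolation=cv2.INTER_CUBIC))
cv2.imwrite("pics/c2.png",cv2.resize(b,None,fx=7,fy=7,interpolation=cv2.INTER_CUBIC))
E
```

```text
(no output)
```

View pics/c1.png

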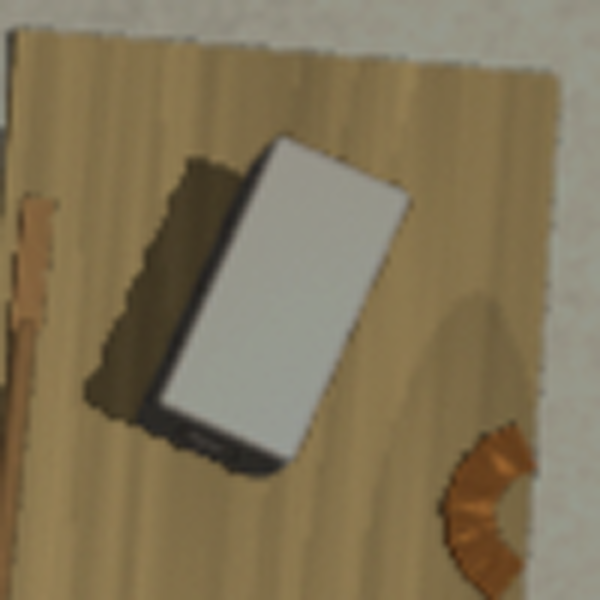

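View pics/c2.png

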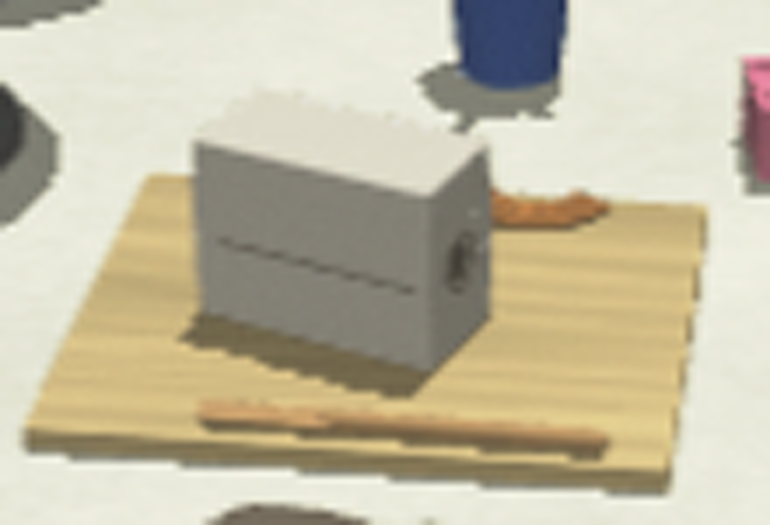

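The crop c1 shows the top-face corners at (282,136), (411,200), (292,460) and (160,404). In c2 the near top edge runs from (195,143) to (430,195), with the right corner at (488,145) and the seam line about mid-height.

```bash
cat > h.py <<'E'
import numpy as np, cv2
from plant import bot
def K(c): return np.array([[c['fx'],0,c['cx']],[0,c['fy'],c['cy']],[0,0,1.]])
def onplane(n,px,z):
    c=bot.get_calibration(n); V=c['view']; R=V[:3,:3]; o=-R.T@V[:3,3]
    p=cv2.undistortPoints(np.array(px,float).reshape(-1,1,2),K(c),c['distortion']).reshape(-1,2)
    d=np.c_[p[:,0],-p[:,1],-np.ones(len(p))]@R
    return o+d*((z-o[2])/d[:,2])[:,None]
E
python3 - <<'E'
from h import *
t=(np.array([[282,136],[411,200],[292,460],[160,404]])+.5)/6-.5+[305,115]
P=onplane("top",t,102); print(P.round(1),P.mean(0))
for i in range(4):
    d=P[(i+1)%4]-P[i]; print(np.linalg.norm(d),np.degrees(np.arctan2(d[1],d[0])))
s=(np.array([[195,143],[430,195],[488,145]])+.5)/7-.5+[205,150]
Q=onplane("side",s,102); print(Q.round(1),(Q[0]+Q[2])/2)
b=(np.array([[200,312],[430,372],[490,320]])+.5)/7-.5+[205,150]
print(onplane("side",b,12).round(1))
E
```

```text
[[ 636.1 -175.   102. ]
 [ 610.6 -226.8  102. ]
 [ 505.9 -178.7  102. ]
 [ 528.  -126.   102. ]] [ 570.12745361 -176.63869656  102.        ]
57.71168631329145 -116.19743392738687
115.24472021317848 155.354849912031
57.213643178634214 67.24828238014175
118.69954223654632 -24.39989046187376
[[ 634.1 -162.6  102. ]
 [ 528.  -119.   102. ]
 [ 505.9 -166.6  102. ]] [ 569.99371524 -164.62028083  102.        ]
[[ 637.8 -170.3   12. ]
 [ 529.6 -122.6   12. ]
 [ 505.6 -169.1   12. ]]
```

```bash
cat >> h.py <<'E'
from scipy.spatial.transform import Rotation as Rn
def q(yawdeg,s=1):
    a=np.radians(yawdeg); y=s*np.array([-np.sin(a),np.cos(a),0]); z=np.array([0,0,-1.])
    return Rn.from_matrix(np.c_[np.cross(y,z),y,z]).as_quat()
C=np.array([570.3,-175.5]); YAW=-24.3
def st():
    s=bot.read_state(); print(round(s['t'],2),s['tcp_pos'].round(1),'w',round(s['width'],2),'ff',round(s['finger_force'],1),'F',s['contact_force'].round(2),'M',s['moment'].round(2)); return s
E
python3 - <<'E'
from h import *
p=[*C,250]
for s in(1,-1): print(s,bot.solve_ik(p,q(YAW,s)))
c=[(s,bot.solve_ik(p,q(YAW,s))) for s in(1,-1)]
c=[x for x in c if x[1] is not None]; s=min(c,key=lambda x:abs(x[1][5]))[0]; print(s)
open("h.py","a").write(f"Q=q(YAW,{s})\n")
bot.move_ptp([*C,250],q(YAW,s)); bot.line_to([*C,135],120); bot.pause(.3); st()
a=bot.camera("side")[120:225,185:335,::-1]
cv2.imwrite("pics/c3.png",cv2.resize(a,None,fx=5,fy=5,interpolation=cv2.INTER_CUBIC))
E
```

```text
1 [ 0.02871223  0.21660163 -0.13187007  0.         -1.22232462 -2.02362357]
-1 [ 0.02871223  0.21660163 -0.13187007  0.         -1.22232462  1.11796909]
-1
4.54 [ 570.5 -175.5  135.5] w 87.6 ff 0.0 F [-0.06 -0.21  0.35] M [ 0.04  0.03 -0.  ]
```

View pics/c3.png

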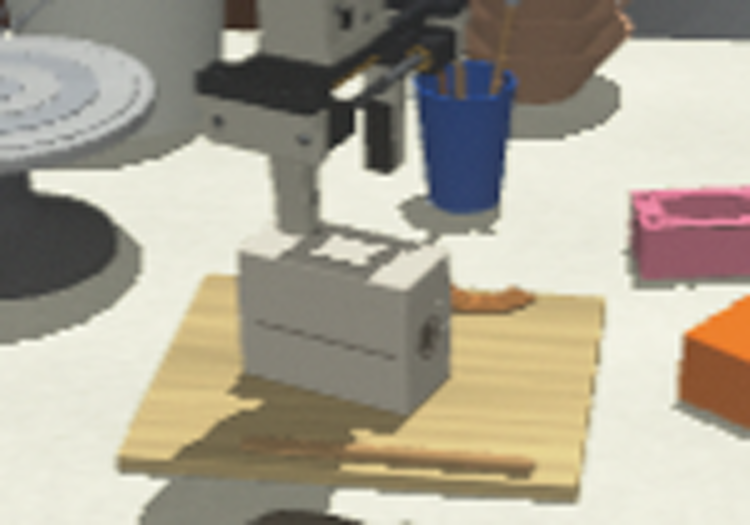

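The near fingertip shows at about (275–322, 232) in the crop, above and just left of the mould's near edge, which runs (240,255)–(410,292). I'll use the known tip position to check the side camera's bias.

```bash
python3 - <<'E'
from h import *
s=(np.array([[276,228],[298,235],[319,230],[385,168]])+.5)/5-.5+[185,120]
print(onplane("side",s,135.5).round(1))
n=np.array([-np.sin(np.radians(YAW)),np.cos(np.radians(YAW))]); print("finger inner/outer",C+44*n,C+65*n, "far", C-44*n,C-65*n)
m=(np.array([[240,253],[410,292],[449,252]])+.5)/5-.5+[185,120]
Q=onplane("side",m,102); print(Q.round(1),(Q[0]+Q[2])/2)
E
```

```text
[[ 605.8 -129.2  135.5]
 [ 591.7 -120.6  135.5]
 [ 580.1 -127.7  135.5]
 [ 548.1 -216.1  135.5]]
finger inner/outer [ 588.40663178 -135.39825583] [ 597.04843331 -116.25878702] far [ 552.19336822 -215.60174417] [ 543.55156669 -234.74121298]
[[ 633.4 -161.3  102. ]
 [ 526.  -115.5  102. ]
 [ 505.7 -168.6  102. ]] [ 569.51717731 -164.93100788  102.        ]
```

```bash
python3 - <<'E'
from h import *
s=(np.array([[152,175],[706,205],[26,432],[670,470]])+.5)/7-.5+[205,150]
print(onplane("side",s,12).round(1))
t=np.r_[(np.array([[12,28],[558,72]])+.5)/6-.5+[305,115],[[300.5,228],[391.5,233]]]
print(onplane("top",t,12).round(1))
E
python3 - <<'E'
import cv2
a=cv2.imread("pics/top0.png")
cv2.imwrite("pics/c4.png",cv2.resize(cv2.convertScaleAbs(a[120:240,295:405],alpha=1.2),None,fx=5,fy=5,interpolation=cv2.INTER_NEAREST))
E
```

```text
[[ 679.4 -302.9   12. ]
 [ 406.9 -284.4   12. ]
 [ 698.5  -65.4   12. ]
 [ 423.7  -48.3   12. ]]
[[ 701.1  -72.8   12. ]
 [ 683.6 -311.1   12. ]
 [ 417.5  -57.6   12. ]
 [ 405.5 -293.6   12. ]]
```

View pics/c4.png

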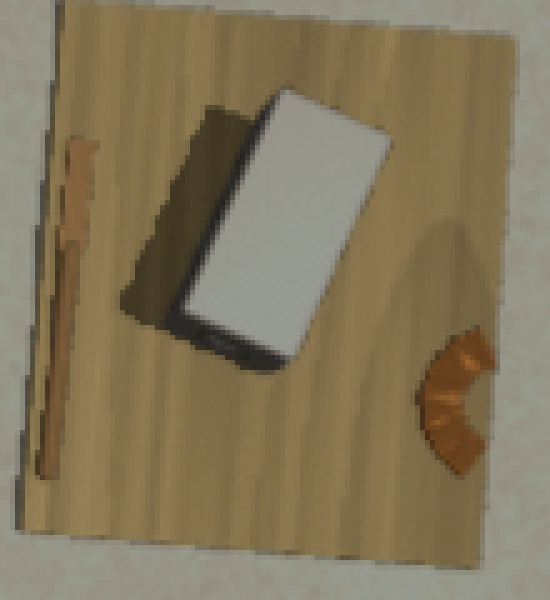

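Both cameras agree on x and yaw, but differ by about 8 mm in y, for the board as well as the mould. I'll go in between and centre by touch at minimum force.

```bash
python3 - <<'E'
from h import *
C=np.array([570.5,-173.5]); n=np.array([-np.sin(np.radians(YAW)),np.cos(np.radians(YAW))])
bot.line_to([*C,135],100,Q); bot.line_to([*C,62],50); bot.pause(.3)
F0=st()['contact_force']
for w in np.arange(72,59.9,-1.):
    bot.move_gripper(w,3); s=bot.read_state(); f=(s['contact_force']-F0)[:2]@n
    print(w,round(s['width'],2),round(s['finger_force'],2),round(f,2))
    if abs(f)>1 or s['finger_force']>1 or s['width']>w+.8: break
st()
E
```

```text
6.75 [ 570.5 -173.5   62.1] w 87.42 ff 0.0 F [ 1.49  0.4  -0.2 ] M [ 0.   -0.02 -0.03]
72.0 71.93 0.0 -1.67
7.29 [ 570.5 -173.5   62. ] w 71.93 ff 0.0 F [-0.34 -0.6   0.68] M [ 0.    0.02 -0.06]
```

```bash
python3 - <<'E'
from h import *
n=np.array([-np.sin(np.radians(YAW)),np.cos(np.radians(YAW))])
def av():
    L=[]
    for _ in range(8): bot.pause(.02); s=bot.read_state(); L.append(s['contact_force'][:2]@n)
    return np.mean(L),s
f0,_=av()
for w in np.arange(71,59.9,-1.):
    bot.move_gripper(w,3); f,s=av()
    print(w,round(s['width'],2),round(s['finger_force'],2),round(f-f0,2))
    if abs(f-f0)>1.5 or s['finger_force']>1 or s['width']>w+.7: break
st()
E
```

```text
71.0 71.34 0.0 -0.04
70.0 69.99 0.0 -0.31
69.0 68.62 0.0 -0.45
68.0 68.19 0.0 -0.26
67.0 66.76 0.0 -0.08
66.0 65.92 0.0 -0.42
65.0 64.75 0.0 0.1
64.0 63.93 0.0 -0.13
63.0 62.91 0.9 -1.96
10.72 [ 570.4 -173.7   62. ] w 62.91 ff 0.9 F [-1.   -1.36 -0.16] M [-0.59  0.21  0.02]
```

```bash
python3 - <<'E'
from h import *
n=np.array([-np.sin(np.radians(YAW)),np.cos(np.radians(YAW))])
def av():
    L=[]
    for _ in range(8): bot.pause(.02); s=bot.read_state(); L.append(s['contact_force'][:2]@n)
    return np.mean(L),s
bot.move_gripper(65,3)
C=np.array([570.5,-173.5])-1.4*n; bot.line_to([*C,62],20); bot.pause(.2)
f0,_=av()
for w in (62,61,60.4,59.5):
    bot.move_gripper(w,3); f,s=av()
    print(w,round(s['width'],2),round(s['finger_force'],2),round(f-f0,2))
    if abs(f-f0)>1.5 or s['finger_force']>1 : break
print(C);st()
E
```

```text
62 62.11 0.0 -0.26
61 61.04 0.0 -0.28
60.4 60.08 0.52 -0.78
59.5 60.16 3.0 -1.9
[ 569.9238799  -174.77596459]
13.11 [ 569.8 -174.9   62. ] w 60.16 ff 3.0 F [-0.44 -1.58 -0.12] M [-0.76  0.23 -0.03]
```

```bash
python3 - <<'E'
from h import *
bot.move_gripper(55,12); bot.move_gripper(55,32); bot.pause(.2); st()
p=bot.read_state()['tcp_pos']; C=np.array([569.92,-174.78])
bot.line_to([*C,66],10); bot.pause(.3); st()
bot.line_to([*C,87],20); st()
bot.line_to([*C,162],50); bot.pause(.6); st()
a=bot.camera("side")[85:225,185:335,::-1]; b=bot.camera("top")
cv2.imwrite("pics/c5.png",cv2.resize(a,None,fx=4,fy=4,interpolation=cv2.INTER_CUBIC))
E
```

```text
13.74 [ 569.8 -174.8   62. ] w 59.89 ff 32.0 F [-1.04 -2.37  0.69] M [-0.9   0.39  0.  ]
14.59 [ 569.8 -174.8   65.9] w 59.63 ff 32.0 F [-0.16 -0.41 -2.62] M [0.01 0.   0.03]
15.79 [ 569.8 -174.8   86.8] w 59.8 ff 32.0 F [-0.35 -0.09 -3.35] M [ 0.03  0.03 -0.01]
18.04 [ 569.9 -174.8  162. ] w 59.77 ff 32.0 F [-0.23 -0.76 -4.25] M [ 0.06  0.02 -0.  ]
```

View pics/c5.png

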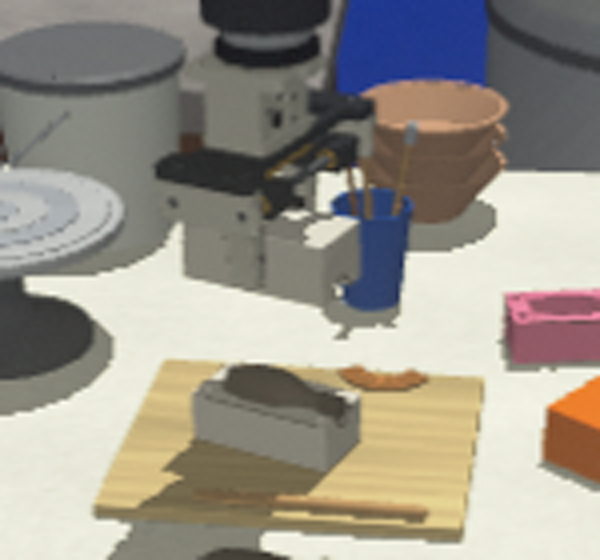

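The side view shows the top half level in the gripper (bottom edge (185,275)–(330,305), parallel to the lower half's edge). The casting is lying in the lower half at (285,390), and nothing else has moved.

```bash
python3 - <<'E'
from h import *
bot.pause(4); st(); print(bot.close_job())
E
```

```text
22.14 [ 569.9 -174.8  162. ] w 59.71 ff 32.0 F [-0.66  0.42 -3.59] M [ 0.03  0.04 -0.01]
the job is handed in; nothing more can be done
None
```

The top half is off and still gripped at 32 N, level and 100 mm above the lower half. It was held there for over 4 s before I handed the job in at 22 s, with the lower half and casting still lying on the board.

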